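# Load a workpiece pallet into its receiver on the router bed

## Task

Load the workpiece pallet into its receiver for routing: line it up and slide it, never lifting it off, up the ramp and over the keeper lip so that it drops flat into the bed, then press it firmly home against the stop screw without ramming the screw. Then swing the turn button fully in over the pallet so that it cannot hop back over the lip, and let go; leave the other tools where they lie.

Things in the scene. Friction and masses are not known exactly. Their poses are not given: they have to be found in the camera images.
- pallet: Loose aluminium pallet, plate 100 (x) x 90 (y) x 10 mm, 0.45 to 0.92 kg; on it a wooden blank (top at 28 mm, cleats to 36) and a nose plate 50 mm wide, 31 mm high. Origin: centre of the plate's underside; +x to the nose, which enters first; z up. Handle at the tail: round bar 12 mm thick along y, centre x = -42.5, z = 36 mm; 59 mm clear between its posts, 41 mm ahead of it, 20 mm under it.
- receiver: Fixed receiver. Origin: middle of the ramp's foot on the table; +x feed direction. Ramp x = 0 to 45 mm, rising to 8 mm; lip top x = 45 to 51 at z = 8; then the bed at z = 4 mm. Guides 94.4 mm apart (24 mm high to x = 112, then 14), at the mouth (x = -15) flared to 120 mm apart. The pallet lies flat behind the lip once its origin is past x = 101 mm; under push its tail can hang on the fingers.
- end_stop: Fixed dark block, 22 x 44 x 30 mm, at the bed's far end, with a stop screw facing the pallet's nose plate, 20 mm above the bed. Origin: foot of its front face, middle; axes as the receiver's. The screw sticks out 13 to 25 mm: set for each job, locked and not measured, so home is found by feel (pallet origin then at x = 105 to 117 mm of the receiver).
- button (a joint): Turn button: flat steel arm on a vertical pivot at x = 130, y = 62 mm of the receiver. 0 = open, lying along the guide towards receiver +x; grows as it swings in towards receiver -y; 1.57 rad = square over the pallet's side (stop at 1.6). Stiff pivot, 0.06 N m; stays where left.
- button_pin (a point): Centre of the top of the button's upright handle pin, 12 mm thick, 36 mm tall, top 57.5 mm above the table; 34 mm from the pivot.
- hex_key: Bystander: black hex key, 99 mm long, lying by the receiver. Origin: centre of its underside.
- square: Bystander: try square, 140 x 245 mm, lying behind the work. Origin: centre of its underside.
- tin: Bystander: closed dark green tin, 71 x 128 x 39 mm. Origin: centre of its underside.
- sanding: Bystander: cork sanding block, 64 x 108 x 35 mm. Origin: centre of its underside.
- tape: Bystander: pocket tape measure, 38 x 90 x 66 mm. Origin: centre of its underside.
- level: Bystander: pocket level, 22 x 200 x 42 mm. Origin: centre of its underside.

How it is judged:
On the way, in this order (a step that is already met when the one before it is completed fails the run):
1. the pallet lies flat in the bed behind the lip and is pressed home against the stop screw with more than 4 N for 0.3 s (contact force between pallet and end_stop above 4 N and x of pallet in the frame of receiver above 0.102 m and z of pallet in the frame of receiver below 0.006 m and angle between pallet's own z axis and vertical below 0.025 rad), for 0.3 s.
2. the turn button is swung in over the pallet (past 1.35 rad) (value of joint button above 1.35 rad), for 0.2 s.
At the end, for the whole second after the job is handed in: The pallet lies at rest, flat (within 0.025 rad) in the bed behind the lip, nose within 2 mm of the stop screw, and the turn button stands over it, turned past 1.35 rad (value of joint button above 1.35 rad and z of pallet in the frame of receiver between 0.002 and 0.006 m and angle between pallet's own z axis and vertical below 0.025 rad and angle between the x axis of pallet and the x axis of receiver, either way round below 0.06 rad and x of stop_screw in the frame of pallet below 0.052 m and linear speed of pallet below 0.01 m/s); the robot touches nothing.
It fails at once if the stop screw is rammed: more than 25 N between pallet and end stop (contact force between pallet and end_stop above 25 N).
It fails at once if the pallet is lifted off (its underside's centre more than 25 mm above the table) (height (world z) of pallet above 0.025 m).
It fails at once if a bystander is moved by more than 20 mm (distance of any of hex_key, square, tin, sanding, tape, level from where it was at the start of the episode above 0.02 m).
It also fails if it takes over 69 s, if anything falls off the work surface, if the arm or the gripper's body presses on something with over 40 N, if the wrist force passes 120 N, or if a joint passes its speed limit or range.

## Robot

A 7-joint arm with a two-finger parallel gripper is mounted at the origin on a cart in front of the work surface, level with it; the furniture and walls round the work are solid. World frame = base frame: x ahead of the robot, y to its left, z up, the work surface at z = 0. Lengths are in m, angles in rad, forces in N, time in s.
With the tool pointing down it reaches from about 0.425 to 0.925 m from the base axis. Payload 6.8 kg.
Tool frame: the origin (TCP) lies at the very end of the fingers, on their centre line; the grasp point (between the pads) lies 19 mm behind it; z points along the fingers, y is the line along which they close (so a half turn about z gives the same grasp; the last joint's range is limited). The gripper opens to 85 mm and grips with 20 to 120 N. Pads are 22 mm wide; open, the fingers measure 114 mm over their backs; the gripper's body (76 mm by 85 mm) begins 54 mm behind the grasp point. The pads swing forward as they close: fully open they stand 13 mm farther back than shut.
Start: joints at [-0.108, 0.477, 0.022, 1.555, -0.011, 1.109, -0.083], TCP at [0.675, 0, 0.231] pointing down, gripper open.
Joint ranges: [-2.96, 2.96], [-0.34, 2.1], [-1.41, 1.46], [0.24, 2.44], [-1.37, 4.51], [0.17, 1.92], [-2.96, 2.96]. Speed limits (rad/s): [2.39, 2.39, 3.14, 3.14, 3.14, 3.14, 3.14].

## Interface

Orientations are given as a rotation vector (axis times angle).
In Python, from bench import r gives the robot as it stands.
- The arm moves only by the tool play_rows, never from a script. Its argument "targets" is text: rows parted by semicolons, each of 5 numbers parted by spaces: the closure, from -1 (fully open) to 1 (shut), then the shift along the tool's x, y, z in m, then the turn about the tool's z in rad. In form: gripper dx dy dz spin; .... A call has 1 to 8 rows; each row is the pose to reach, as a shift and turn from the pose commanded when the call began, along the tool's axes at that moment; what a row does not reach only later rows make up. A row lasts 1/12 s, in which the tool goes at most 41.7 mm and 7.16 degrees, less where a joint would pass 70% of its speed; a pose out of reach is approached as far as the arm can. A call with a gripper value outside its range is refused whole. The fingers move at their own pace and stop on an object; "squeeze" is the grip in N (left out, the last holds). Time passes only in rows, so rows that repeat a pose let the fingers close. It gives the time, the measured TCP pose, the force, the opening and the grip force at its end, in the units of the state.
- r.get_obs(): the state, without advancing time (a new reading comes with each control period).
- r.grab_frame(name): name is "scene" or "side" or "wrist"; returns the picture (480x640x3 uint8, red, green, blue); there is no depth.
- r.camera_info(name): a dict with "fov_y" (degrees; the focal length in pixels is half the picture's height over the tangent of half this angle, whatever the lens; pixels are square), "cx", "cy" (the principal point, pixels), "position" and "rotation" of the camera in the world. Camera axes: x right, y down, z forward; pixel columns grow to the right and rows downward; lengths in m; the calibration is good to about 2 mm. A picture is of the moment at which its call begins: read the wrist's pose just before it. camera_info takes no time and is no camera call; for the wrist camera it gives the pose at the moment of the call.
- r.hand_in(): hands the job in; it is judged then, once.
The state is a dict: "clock": time; "joints": joint angles; "qvel": joint speeds; "tau": joint torques, N m; "tcp_pos": TCP position; "orientation": TCP orientation; "contact_force": force on the tool from outside, world axes, zero at the start; "moment": the same for the moment, N m; "grip_width": finger opening in m; "gripper_force": force on a finger pad.
Only numpy, scipy, OpenCV 4.12 (cv2) and the standard library are available. Lean on these libraries where they do the work, as an engineer would, in place of code of your own. Each camera call takes 0.05 s, during which the arm holds its last target. There are 200 camera calls.

## Working session

There is one attempt and no reset: what is moved stays moved. The work goes in short steps, Python scripts to look and compute and a tool call to move; the robot and the scene stay as the last step left them, time stands still between calls to the robot, and variables do not carry over. Pictures are saved under pics/ and viewed, at most 11 in all, crops included, and the job is handed in when it is done.

Besides the shell and the picture viewer there is one more tool, called as name(argument=value, ...), one argument or row to a line, values as JSON. play_rows: Moves the arm, as the interface text tells. Its arguments: {"type":"object","properties":{"targets":{"type":"string"},"squeeze":{"type":"number"}},"required":["targets"]}

```bash
mkdir -p pics; ls; python3 - <<'E'
from bench import r
import cv2
for n in ["scene","side"]:
    cv2.imwrite(f"pics/{n}0.png",r.grab_frame(n)[:,:,::-1]); print(n,r.camera_info(n))
o=r.get_obs();print(o)
E
```

```text
pics
scene {'fov_y': 49.53030050495799, 'cx': 322.41863506509833, 'cy': 247.06308308296911, 'position': array([-0.34715474,  0.61716251,  0.94938177]), 'rotation': array([-1.21453957,  2.17954578, -1.03679887])}
side {'fov_y': 54.74011727614371, 'cx': 317.75490496435646, 'cy': 239.94665014869636, 'position': array([0.10710003, 0.75961971, 0.73167904]), 'rotation': array([-0.7482942 ,  2.48221214, -1.22895677])}
{'clock': 0.1, 'joints': array([-0.10808358,  0.47772758,  0.02230714,  1.55633332, -0.0114903 ,
        1.10930276, -0.08304452]), 'qvel': array([-5.31452236e-04, -1.26468632e-03, -7.45193594e-04, -1.31444681e-03,
       -2.17910277e-05, -1.01426368e-03, -7.08317758e-04]), 'tau': array([ 5.69385389e-03, -5.97765398e+01,  1.61440808e+00, -2.81952703e+01,
        1.29656185e-02,  5.02699884e-03, -1.13572563e-05]), 'tcp_pos': array([ 6.74472790e-01, -2.16401333e-06,  2.30423580e-01]), 'orientation': array([-2.22057159e+00, -2.22078292e+00,  1.94474870e-03]), 'contact_force': array([-0.55737508,  0.02652734, -0.17202169]), 'moment': array([ 0.02312052, -0.04084423, -0.03002204]), 'gripper_force': 0.0, 'grip_width': 0.0853150887515008}
```

View pics/scene0.png

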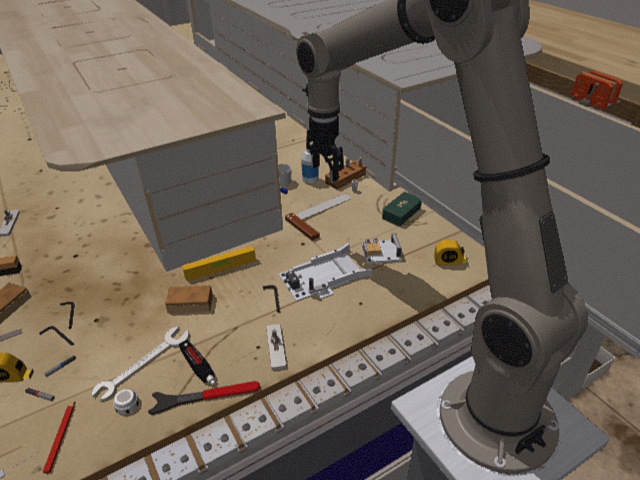

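View pics/side0.png

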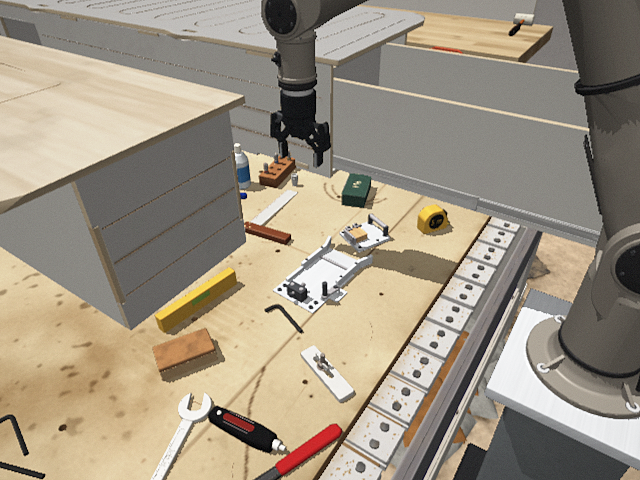

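The receiver is at about (322,278) in the side view, feeding roughly towards +y. The pallet is at about (362,233), at the mouth, with its handle at (378,224). I'll enlarge this area.

```bash
cat > h.py <<'E'
import numpy as np, cv2
from scipy.spatial.transform import Rotation as R
from bench import r
def K(c):
    f=240/np.tan(np.radians(c['fov_y']/2)); return f
def px2w(c,u,v,z):
    d=R.from_rotvec(c['rotation']).apply([(u-c['cx'])/K(c),(v-c['cy'])/K(c),1.]); p=np.array(c['position'])
    return p+d*(z-p[2])/d[2]
def w2px(c,P):
    q=R.from_rotvec(c['rotation']).inv().apply(np.atleast_2d(P)-c['position'])
    return q[:,:2]/q[:,2:]*K(c)+[c['cx'],c['cy']]
def crop(im,x0,y0,w,h,s,name):
    cv2.imwrite(name,cv2.resize(im[y0:y0+h,x0:x0+w,::-1],None,fx=s,fy=s,interpolation=cv2.INTER_CUBIC))
E
python3 - <<'E'
from h import *
im=cv2.imread('pics/side0.png')[:,:,::-1]
crop(im,260,195,150,125,5,'pics/side0c.png')
E
```

```text
(no output)
```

View pics/side0c.png

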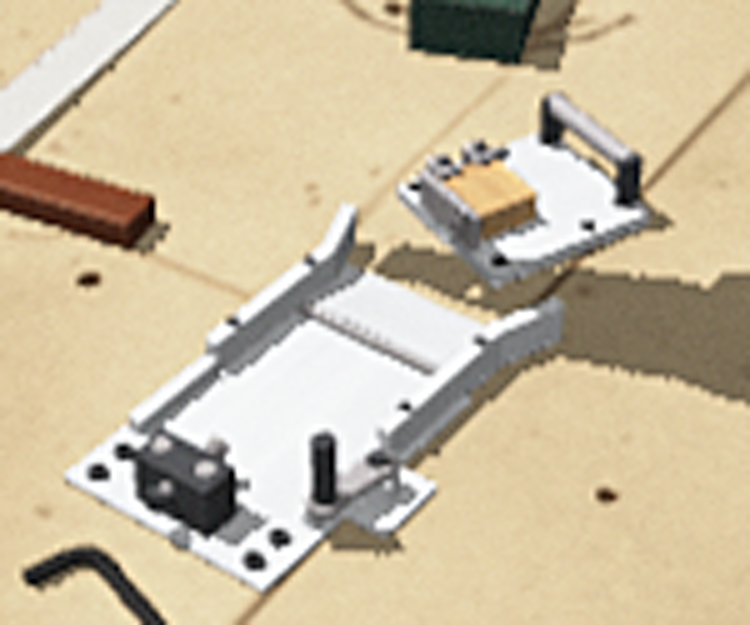

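```bash
python3 - <<'E'
from h import *
c=r.camera_info('side')
pts=dict(flareL=(348,212,.024),flareR=(560,307,.024),lipL=(308,310,.008),lipR=(435,368,.008),pintop=(323,438,.0575),pivot=(380,458,.02),
hA=(553,100,.042),hB=(632,163,.042),noseR=(497,278,.01),noseL=(400,187,.01),tailR=(650,213,.01),guideendL=(140,418,.018),baseL=(68,478,.004),baseR=(262,588,.004),stopscrewTopA=(150,440,.034),stopB=(232,475,.034))
W={}
for k,(u,v,z) in pts.items():
    W[k]=px2w(c,260+u/5-.4,195+v/5-.4,z); print(k,W[k].round(4))
a=lambda p,q:np.degrees(np.arctan2(*(W[q]-W[p])[1::-1]))
d=lambda p,q:np.linalg.norm((W[q]-W[p])[:2])
for p,q in [('flareL','flareR'),('lipL','lipR'),('hA','hB'),('noseL','noseR'),('tailR','noseR'),('baseL','baseR'),('flareR','baseR')]: print(p,q,a(p,q).round(1),d(p,q).round(4))
E
```

```text
flareL [ 0.6203 -0.0381  0.024 ]
flareR [ 0.4928 -0.0292  0.024 ]
lipL [0.6046 0.0227 0.008 ]
lipR [0.5293 0.0262 0.008 ]
pintop [0.5169 0.1422 0.0575]
pivot [0.5109 0.105  0.02  ]
hA [ 0.5698 -0.1604  0.042 ]
hB [ 0.5082 -0.1317  0.042 ]
noseR [ 0.5379 -0.048   0.01  ]
noseL [ 0.6193 -0.0873  0.01  ]
tailR [ 0.4985 -0.1382  0.01  ]
guideendL [0.6191 0.1407 0.018 ]
baseL [0.632  0.1793 0.004 ]
baseR [0.5188 0.1877 0.004 ]
stopscrewTopA [0.595  0.1638 0.034 ]
stopB [0.5514 0.1624 0.034 ]
flareL flareR 176.0 0.1278
lipL lipR 177.3 0.0754
hA hB 155.0 0.0679
noseL noseR 154.2 0.0905
tailR noseR 66.4 0.0985
baseL baseR 175.8 0.1135
flareR baseR 83.1 0.2185
```

play_rows(
  targets="0 -0.04 -0.034 0.02 -0.12; 0 -0.08 -0.068 0.035 -0.24; 0 -0.12 -0.1 0.05 -0.36; 0 -0.15 -0.135 0.05 -0.48; 0 -0.15 -0.135 0.05 -0.6; 0 -0.15 -0.135 0.05 -0.72; 0 -0.15 -0.135 0.05 -0.84; 0 -0.15 -0.135 0.05 -0.96",
  squeeze=20,
)

```text
clock: 0.77
tcp_pos: [0.539, -0.151, 0.181]
orientation: [-0.939, -2.997, 0.0]
contact_force: [0.8, 0.2, 0.4]
grip_width: 0.0426
gripper_force: 0.0
```

play_rows(
  targets="0 0 0 0 -0.1; 0 0 0 0 -0.17; 0 0 0 0 -0.17; 0 0 0 0 -0.17",
)

```text
clock: 1.1
tcp_pos: [0.5397, -0.15, 0.181]
orientation: [-0.69, -3.064, -0.0]
contact_force: [-0.1, 0.6, 0.8]
grip_width: 0.043
gripper_force: 0.0
```

```bash
python3 - <<'E'
from h import *
import json
o=r.get_obs();c=r.camera_info('wrist');print(o['clock'],o['tcp_pos'],R.from_rotvec(o['orientation']).as_matrix().round(3),o['grip_width'],c)
im=r.grab_frame('wrist');cv2.imwrite('pics/w1.png',im[:,:,::-1])
import pickle;pickle.dump(c,open('w1.pkl','wb'))
E
```

```text
1.1 [ 0.53974731 -0.15003566  0.18102897] [[-0.903  0.429 -0.001]
 [ 0.429  0.903  0.   ]
 [ 0.001 -0.    -1.   ]] 0.04300373921878181 {'fov_y': 68.25940607263654, 'cx': 302.8979918637961, 'cy': 233.81531033259736, 'position': array([ 0.47427361, -0.11929203,  0.32460931]), 'rotation': array([2.44369494, 1.54628577, 0.22224198])}
```

View pics/w1.png

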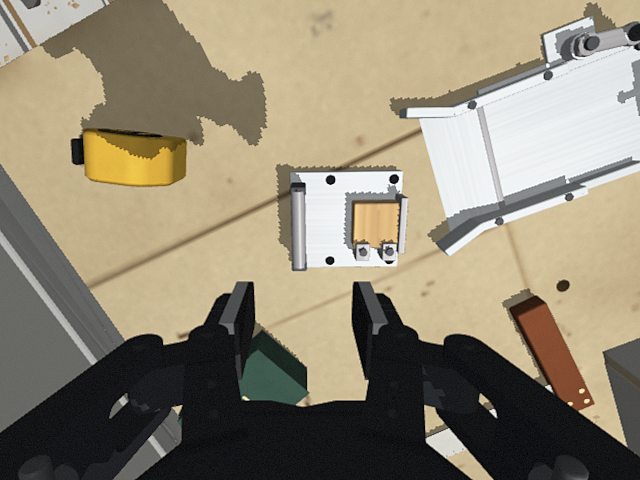

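```bash
python3 - <<'E'
from h import *
import pickle
c=pickle.load(open('w1.pkl','rb'))
pts=dict(hA=(298.5,184,.039),hB=(298.5,269,.039),noseL=(403,170,.01),noseR=(397,267,.01),tailL=(293,171,.01),lipA=(478,106,.008),lipB=(496,207,.008),flA=(402,113,.024),flB=(446,252,.024),boltA1=(472,104,.024),boltA2=(548,75,.024),boltB1=(499,221,.024),boltB2=(569,198,.024),pivot=(587,43,.022),pin=(634,33,.0575),footA=(420,121,.0),footB=(450,222,0))
W={}
for k,(u,v,z) in pts.items():
    W[k]=px2w(c,u,v,z); print(k,W[k].round(4))
a=lambda p,q:np.degrees(np.arctan2(*(W[q]-W[p])[1::-1]))
d=lambda p,q:np.linalg.norm((W[q]-W[p])[:2])
for p,q in [('hA','hB'),('tailL','noseL'),('noseR','noseL'),('lipA','lipB'),('flB','flA'),('boltA1','boltA2'),('boltB1','boltB2'),('boltB1','boltA1'),('boltB2','boltA2'),('footB','footA'),('pivot','pin')]: print(p,q,a(p,q).round(1),d(p,q).round(4))
E
```

```text
hA [ 0.5107 -0.1405  0.039 ]
hB [ 0.5771 -0.1723  0.039 ]
noseL [ 0.5426 -0.0543  0.01  ]
noseR [ 0.6259 -0.092   0.01  ]
tailL [ 0.502  -0.1421  0.01  ]
lipA [0.52   0.0222 0.008 ]
lipB [0.6106 0.0108 0.008 ]
flA [ 0.4967 -0.0417  0.024 ]
flB [ 0.6245 -0.0482  0.024 ]
boltA1 [0.5142 0.0112 0.024 ]
boltA2 [0.5191 0.0714 0.024 ]
boltB1 [0.617 0.003 0.024]
boltB2 [0.623  0.0632 0.024 ]
pivot [0.5099 0.1055 0.022 ]
pin [0.5132 0.1091 0.0575]
footA [ 0.5114 -0.0237  0.    ]
footB [ 0.6095 -0.0294  0.    ]
hA hB -25.6 0.0737
tailL noseL 65.2 0.0968
noseR noseL 155.6 0.0914
lipA lipB -7.2 0.0913
flB flA 177.1 0.128
boltA1 boltA2 85.3 0.0604
boltB1 boltB2 84.3 0.0605
boltB1 boltA1 175.4 0.1031
boltB2 boltA2 175.5 0.1041
footB footA 176.7 0.0983
pivot pin 47.4 0.0049
```

play_rows(
  targets="0 -0.0065 -0.0036 0.04 0; 0 -0.0065 -0.0036 0.08 0; 0 -0.0065 -0.0036 0.115 0; 0 -0.0065 -0.0036 0.14 0; 0 -0.0065 -0.0036 0.16 0; 0 -0.0065 -0.0036 0.16 0; 0.5 -0.0065 -0.0036 0.16 0; 1 -0.0065 -0.0036 0.16 0",
  squeeze=25,
)

```text
clock: 1.82
tcp_pos: [0.5453, -0.1561, 0.0224]
orientation: [0.688, 3.064, -0.0]
contact_force: [-0.3, 0.5, 0.2]
grip_width: 0.0192
gripper_force: 0.0
```

play_rows(
  targets="1 0 0 0 0; 1 0 0 0 0; 1 0 0 0 0; 1 0 0 0 0; 1 0 0 0 0; 1 0 0 0 0",
)

```text
clock: 2.32
tcp_pos: [0.5456, -0.1564, 0.0229]
orientation: [0.687, 3.063, -0.0]
contact_force: [-1.7, -0.2, 7.3]
grip_width: 0.0112
gripper_force: 25.1
```

play_rows(
  targets="1 -0.001 0.0005 0 -0.07; 1 -0.002 0.001 0 -0.14; 1 -0.003 0.0015 0 -0.21; 1 -0.004 0.002 0 -0.28; 1 -0.004 0.002 0 -0.354; 1 -0.004 0.002 0 -0.354; 1 -0.004 0.002 0 -0.354",
)

```text
clock: 2.9
tcp_pos: [0.5513, -0.1564, 0.0229]
orientation: [0.14, 3.133, -0.001]
contact_force: [3.4, -0.8, 5.8]
grip_width: 0.011
gripper_force: 25.1
```

```bash
python3 - <<'E'
from h import *
import pickle
o=r.get_obs();c=r.camera_info('wrist');print(o['clock'],o['tcp_pos'],R.from_rotvec(o['orientation']).as_matrix().round(3),o['contact_force'])
im=r.grab_frame('wrist');cv2.imwrite('pics/w2.png',im[:,:,::-1]);pickle.dump(c,open('w2.pkl','wb'))
E
```

```text
2.9 [ 0.551259   -0.15643009  0.02291161] [[-0.996  0.089  0.005]
 [ 0.089  0.996 -0.001]
 [-0.005 -0.    -1.   ]] [ 3.39444286 -0.7816546   5.83634503]
```

View pics/w2.png

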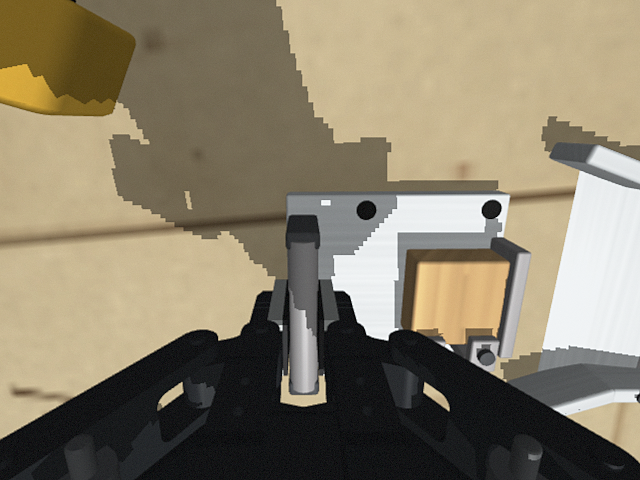

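```bash
python3 - <<'E'
from h import *
import pickle
c=pickle.load(open('w2.pkl','rb'))
O=np.array([.5612,-.028]);t=np.radians(85);ex=np.array([np.cos(t),np.sin(t)]);ey=np.array([-ex[1],ex[0]])
for k,u,v,z in [('tailL',288,193,.01),('noseL',509,195,.01),('tailL0',288,193,.0),('flA',551,154,.024),('foot',579,171,0),('handA',303,218,.04),('handB',303,394,.04)]:
    w=px2w(c,u,v,z); p=w[:2]-O; print(k,w.round(4),'rec',(p@ex).round(4),(p@ey).round(4))
print(c['position'])
E
```

```text
tailL [ 0.5055 -0.1591  0.01  ] rec -0.1354 0.0441
noseL [ 0.5151 -0.0611  0.01  ] rec -0.037 0.0431
tailL0 [ 0.5072 -0.1597  0.    ] rec -0.1359 0.0423
flA [ 0.4968 -0.0539  0.024 ] rec -0.0314 0.0619
foot [ 0.5089 -0.0238  0.    ] rec -0.0004 0.0525
handA [ 0.51   -0.1528  0.04  ] rec -0.1288 0.0402
handB [ 0.5876 -0.1597  0.04  ] rec -0.1289 -0.0378
[ 0.47830455 -0.15003966  0.16608365]
```

play_rows(
  targets="1 0 0.006 0 0; 1 0 0.012 0 0; 1 0 0.018 0 0; 1 0 0.024 0 0; 1 0 0.03 0 0; 1 0 0.036 0 0; 1 0 0.042 0 0; 1 0 0.048 0 0",
)

```text
clock: 3.62
tcp_pos: [0.5538, -0.1123, 0.0229]
orientation: [0.146, 3.136, -0.007]
contact_force: [-0.3, -9.0, 11.5]
grip_width: 0.0109
gripper_force: 25.6
```

play_rows(
  targets="1 0 0.004 0 0; 1 0 0.008 0 0; 1 0 0.012 0 0; 1 0 0.016 0 0; 1 0 0.02 0 0; 1 0 0.024 0 0; 1 0 0.028 0 0; 1 0 0.032 0 0",
)

```text
clock: 4.28
tcp_pos: [0.5565, -0.0807, 0.0229]
orientation: [0.146, 3.136, -0.007]
contact_force: [-1.5, -9.2, 10.5]
grip_width: 0.011
gripper_force: 25.9
```

play_rows(
  targets="1 0 0.003 -0.001 0; 1 0 0.007 -0.0015 0; 1 0 0.011 -0.002 0; 1 0 0.015 -0.002 0; 1 0 0.019 -0.002 0; 1 0 0.023 -0.002 0; 1 0 0.027 -0.002 0; 1 0 0.031 -0.002 0",
)

```text
clock: 4.95
tcp_pos: [0.5586, -0.0465, 0.0236]
orientation: [0.139, 3.138, -0.003]
contact_force: [0.4, -7.8, 4.4]
grip_width: 0.011
gripper_force: 25.3
```

play_rows(
  targets="1 0 0.003 0 0; 1 0 0.006 0 0; 1 0 0.009 -0.001 0; 1 0 0.012 -0.001 0; 1 0 0.015 -0.001 0; 1 0 0.018 -0.001 0; 1 0 0.02 -0.001 0; 1 0 0.02 -0.001 0",
)

```text
clock: 5.62
tcp_pos: [0.5605, -0.0276, 0.0252]
orientation: [0.14, 3.138, -0.005]
contact_force: [-0.2, -8.4, 8.3]
grip_width: 0.0111
gripper_force: 25.7
```

play_rows(
  targets="1 0 0.003 -0.001 0; 1 0 0.006 -0.002 0; 1 0 0.009 -0.004 0; 1 0 0.012 -0.006 0; 1 0 0.015 -0.008 0; 1 0 0.018 -0.009 0; 1 0 0.021 -0.009 0; 1 0 0.021 -0.009 0",
)

```text
clock: 6.28
tcp_pos: [0.5623, -0.003, 0.0331]
orientation: [0.134, 3.138, 0.002]
contact_force: [3.6, -1.1, -3.7]
grip_width: 0.0112
gripper_force: 24.5
```

```bash
python3 - <<'E'
from h import *
im=r.grab_frame('side')
crop(im,260,175,160,125,5,'pics/s3.png')
E
```

```text
(no output)
```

View pics/s3.png

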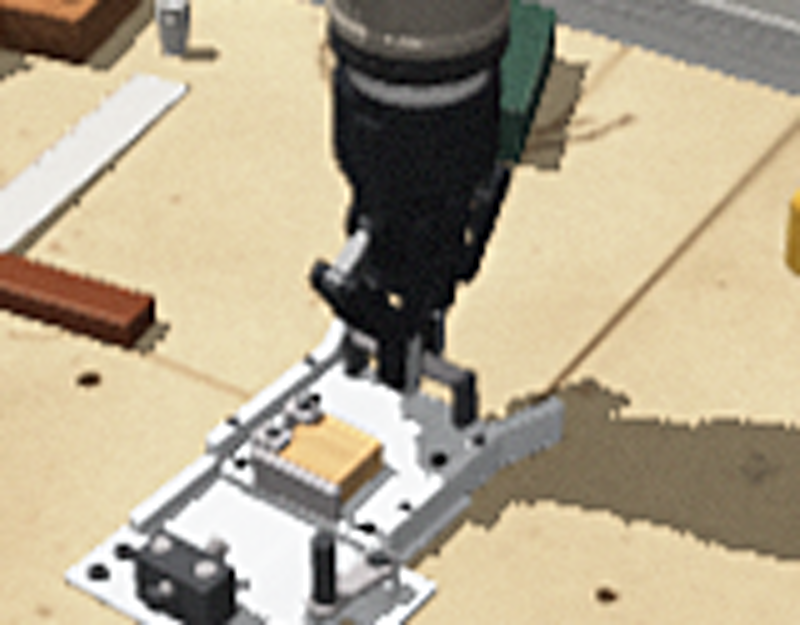

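play_rows(
  targets="1 0 0.004 0 0; 1 0 0.008 0 0; 1 0 0.012 0 0; 1 0 0.016 0.001 0; 1 0 0.02 0.001 0; 1 0 0.024 0.001 0; 1 0 0.027 0.002 0; 1 0 0.029 0.002 0",
)

```text
clock: 7.0
tcp_pos: [0.5644, 0.0244, 0.0312]
orientation: [-0.136, -3.138, 0.001]
contact_force: [2.1, -3.7, -1.0]
grip_width: 0.0107
gripper_force: 24.7
```

play_rows(
  targets="0.55 0 0 0 0; 0.55 0 0 0 0; 0.55 0 0 0 0; 0.55 0 0.002 0 0; 0.55 0 0.004 0 0; 0.55 0 0.006 0 0; 0.55 0 0.008 0 0; 0.55 0 0.0095 0 0",
)

```text
clock: 7.67
tcp_pos: [0.565, 0.0335, 0.0311]
orientation: [-0.137, -3.138, 0.001]
contact_force: [-0.8, -2.5, -1.1]
grip_width: 0.0192
gripper_force: 1.2
```

play_rows(
  targets="0.55 0 0.001 0 0; 0.55 0 0.002 0 0; 0.55 0 0.003 0 0; 0.55 0 0.0035 0 0; 0.55 0 0.004 0 0; 0.55 0 0.0045 0 0; 0.55 0 0.005 0 0; 0.55 0 0.005 0 0",
)

```text
clock: 8.33
tcp_pos: [0.5658, 0.039, 0.0313]
orientation: [0.136, 3.139, 0.0]
contact_force: [-1.3, -1.5, -1.4]
grip_width: 0.0192
gripper_force: 1.0
```

play_rows(
  targets="0.55 0 0.0005 0 0; 0.55 0 0.001 0 0; 0.55 0 0.0015 0 0; 0.55 0 0.002 0 0; 0.55 0 0.0025 0 0; 0.55 0 0.003 0 0; 0.55 0 0.003 0 0; 0.55 0 0.003 0 0",
)

```text
clock: 9.0
tcp_pos: [0.5661, 0.042, 0.0313]
orientation: [0.136, 3.139, 0.0]
contact_force: [-0.5, -2.6, -1.0]
grip_width: 0.0194
gripper_force: 1.0
```

play_rows(
  targets="0.55 0 0.0005 0 0; 0.55 0 0.001 0 0; 0.55 0 0.0015 0 0; 0.55 0 0.002 0 0; 0.55 0 0.0025 0 0; 0.55 0 0.003 0 0; 0.55 0 0.003 0 0; 0.55 0 0.003 0 0",
)

```text
clock: 9.67
tcp_pos: [0.5663, 0.045, 0.0313]
orientation: [0.136, 3.139, 0.0]
contact_force: [-0.2, -2.0, -0.6]
grip_width: 0.0194
gripper_force: 1.1
```

play_rows(
  targets="0.55 0 0.0005 0 0; 0.55 0 0.001 0 0; 0.55 0 0.0015 0 0; 0.55 0 0.002 0 0; 0.55 0 0.0025 0 0; 0.55 0 0.003 0 0; 0.55 0 0.003 0 0; 0.55 0 0.003 0 0",
)

```text
clock: 10.33
tcp_pos: [0.5666, 0.048, 0.0313]
orientation: [0.136, 3.139, 0.0]
contact_force: [-1.0, -2.7, -0.5]
grip_width: 0.0191
gripper_force: 1.2
```

play_rows(
  targets="0.55 0 0.0005 0 0; 0.55 0 0.001 0 0; 0.55 0 0.0015 0 0; 0.55 0 0.002 0 0; 0.55 0 0.002 0 0; 0.55 0 0.002 0 0",
)

```text
clock: 10.83
tcp_pos: [0.5666, 0.0484, 0.0313]
orientation: [-0.138, -3.138, 0.002]
contact_force: [-1.2, -5.4, 0.4]
grip_width: 0.0196
gripper_force: 3.0
```

```bash
python3 - <<'E'
from h import *
im=r.grab_frame('side')
crop(im,265,205,120,100,6,'pics/s4.png')
E
```

```text
(no output)
```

View pics/s4.png

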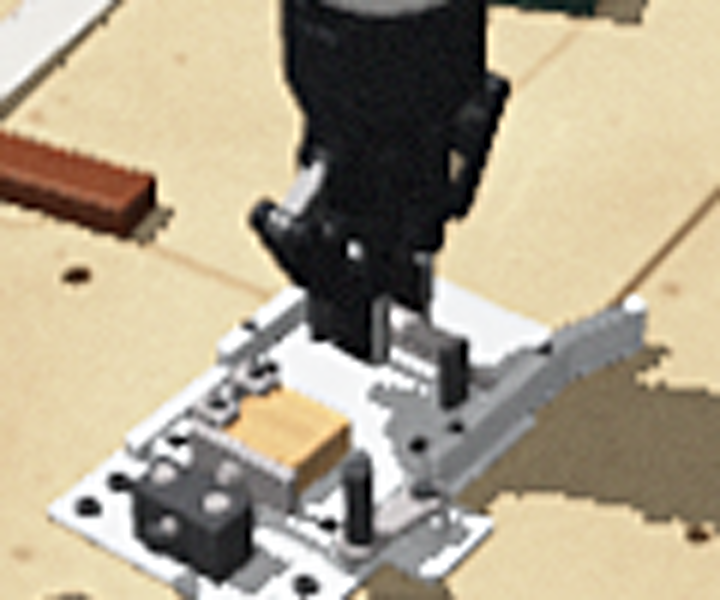

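play_rows(
  targets="0.55 0 -0.003 0 0; 0.55 0 -0.005 0 0; 0.55 0 -0.005 0 0; 0.55 0 -0.005 0.001 0; 0.55 0 -0.003 0.002 0; 0.55 0 -0.002 0.002 0; 0.55 0 -0.001 0.002 0; 0.55 0 0 0.002 0",
)

```text
clock: 11.55
tcp_pos: [0.5666, 0.0484, 0.0291]
orientation: [-0.138, -3.138, 0.003]
contact_force: [-0.1, -6.1, -0.1]
grip_width: 0.0191
gripper_force: 3.3
```

play_rows(
  targets="0.55 0 0.0005 0 0; 0.55 0 0.001 0 0; 0.55 0 0.0015 0 0; 0.55 0 0.002 0.0005 0; 0.55 0 0.002 0.001 0; 0.55 0 0.002 0.001 0",
)

```text
clock: 12.05
tcp_pos: [0.5667, 0.0484, 0.0285]
orientation: [-0.14, -3.138, 0.006]
contact_force: [-1.6, -9.3, 4.2]
grip_width: 0.0194
gripper_force: 4.4
```

play_rows(
  targets="0.55 0 0.001 0 0; 0.55 0 0.002 0 0; 0.55 0 0.0025 0 0; 0.55 0 0.0025 0 0; 0.55 0 0.0025 0 0; 0.55 0 0.0025 0 0; 0.55 0 0.0025 0 0; 0.55 0 0.0025 0 0",
)

```text
clock: 12.72
tcp_pos: [0.5667, 0.0486, 0.0285]
orientation: [-0.143, -3.137, 0.01]
contact_force: [-1.0, -13.3, 5.3]
grip_width: 0.0194
gripper_force: 6.8
```

```bash
python3 - <<'E'
from h import *
print(r.get_obs()['contact_force'])
im=r.grab_frame('wrist');cv2.imwrite('pics/w5.png',im[:,:,::-1])
E
```

```text
[ -0.97513251 -13.29578112   5.32402837]
```

View pics/w5.png

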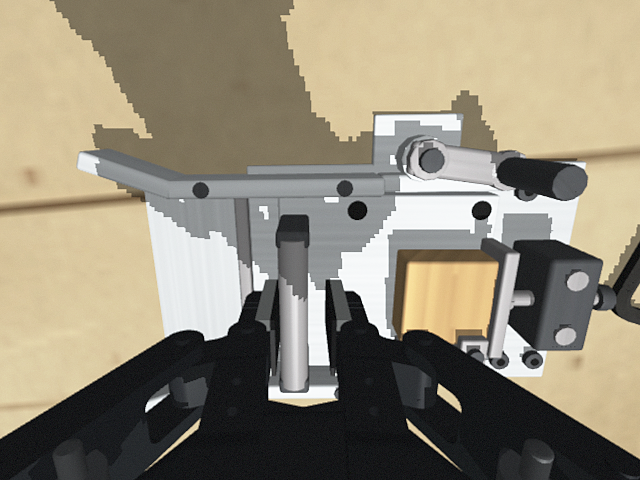

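play_rows(
  targets="0.55 0 -0.003 0 0; 0.55 0 -0.006 0 0; 0.55 0 -0.009 0 0; 0.5 0 -0.0095 0 0; 0.5 0 -0.0095 0 0; 0.5 0 -0.0095 -0.02 0; 0.5 0 -0.0095 -0.05 0; 0.5 0 -0.0095 -0.09 0",
)

```text
clock: 13.43
tcp_pos: [0.5642, 0.0454, 0.1169]
orientation: [-0.134, -3.133, 0.0]
contact_force: [0.9, 0.0, 0.9]
grip_width: 0.0214
gripper_force: 0.0
```

```bash
python3 - <<'E'
from h import *
o=r.get_obs();c=r.camera_info('wrist');print(o['clock'],o['tcp_pos'],R.from_rotvec(o['orientation']).as_matrix().round(3),o['contact_force'])
im=r.grab_frame('wrist');cv2.imwrite('pics/w6.png',im[:,:,::-1])
O=np.array([.5612,-.028]);t=np.radians(85);ex=np.array([np.cos(t),np.sin(t)]);ey=np.array([-ex[1],ex[0]])
for n,x,y,z in [('pin',.164,.062,.0575),('piv',.13,.062,.022),('end',.13,.028,.0575)]:
    w=O+x*ex+y*ey;print(n,w.round(4),w2px(c,[*w,z]).round(1))
import pickle;pickle.dump(c,open('w6.pkl','wb'))
E
```

```text
13.4333 [0.56415595 0.04542274 0.11693337] [[-0.996  0.085 -0.006]
 [ 0.085  0.996  0.   ]
 [ 0.006 -0.    -1.   ]] [0.85532364 0.00210475 0.91855885]
pin [0.5137 0.1408] [[464.4 156.5]]
piv [0.5108 0.1069] [[389.2 152.7]]
end [0.5446 0.1039] [[399.2 215.3]]
```

View pics/w6.png

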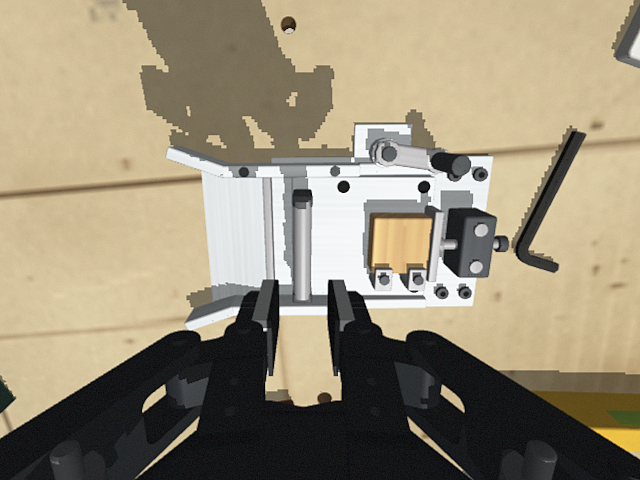

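The pallet lies in the bed with its nose at the screw. The button pin top is at (459,165) and the pivot at (386,152).

```bash
python3 - <<'E'
from h import *
import pickle
c=pickle.load(open('w6.pkl','rb'))
p=px2w(c,459,165,.0575)[:2];v=px2w(c,386,152.5,.024)[:2];print(p,v,np.linalg.norm(p-v))
T=np.array([[-.996,.085],[.085,.996]])  # cols tool x,y
t0=r.get_obs()['tcp_pos'][:2]
V=(v+[.5108,.1069])/2;a0=np.arctan2(*(p-V)[::-1]);b=np.radians(85)-a0;print('angle',b)
P0=V+.034*np.array([np.cos(a0),np.sin(a0)])
print('toP0',T.T@(P0-t0),P0)
for q in np.linspace(b,1.57,9)[1:]:
    a=np.radians(85)-q; print(q.round(2),(T.T@(V+.034*np.array([np.cos(a),np.sin(a)])-P0)).round(4))
E
```

```text
[0.51823266 0.13792638] [0.51030601 0.1043796 ] 0.034470542857607776
angle 0.1462532318952292
toP0 [0.05894091 0.08753006] [0.51842071 0.13871697]
0.32 [-0.0059 -0.0014]
0.5 [-0.0114 -0.0039]
0.68 [-0.0164 -0.0072]
0.86 [-0.0207 -0.0114]
1.04 [-0.0243 -0.0164]
1.21 [-0.0268 -0.0218]
1.39 [-0.0284 -0.0276]
1.57 [-0.029  -0.0337]
```

play_rows(
  targets="0.2 0.02 0.03 0 0; 0.2 0.04 0.06 0 0; 0.2 0.0585 0.0875 0 0; 0.2 0.0585 0.0875 0 0; 0.2 0.0585 0.0875 0 0",
  squeeze=25,
)

```text
clock: 13.9
tcp_pos: [0.5146, 0.1399, 0.1185]
orientation: [0.128, 3.139, 0.002]
contact_force: [-0.3, -1.0, 0.1]
grip_width: 0.0345
gripper_force: 0.0
```

play_rows(
  targets="0.2 -0.0038 -0.001 0.02 0; 0.2 -0.0038 -0.001 0.045 0; 0.2 -0.0038 -0.001 0.065 0; 0.2 -0.0038 -0.001 0.0745 0; 0.2 -0.0038 -0.001 0.0745 0; 1 -0.0038 -0.001 0.0745 0; 1 -0.0038 -0.001 0.0745 0; 1 -0.0038 -0.001 0.0745 0",
)

```text
clock: 14.57
tcp_pos: [0.5208, 0.1385, 0.045]
orientation: [0.134, 3.135, 0.007]
contact_force: [3.1, 7.3, -9.1]
grip_width: 0.0105
gripper_force: 25.5
```

play_rows(
  targets="1 0 0 0 0; 1 0 0 0 0; 1 0 0 0 0; 1 0 0 0 0",
)

```text
clock: 14.9
tcp_pos: [0.5208, 0.1385, 0.045]
orientation: [0.134, 3.135, 0.007]
contact_force: [3.4, 6.5, -8.8]
grip_width: 0.0102
gripper_force: 25.5
```

play_rows(
  targets="1 -0.006 -0.0015 0 0; 1 -0.0115 -0.004 0 0; 1 -0.0165 -0.007 0 0; 1 -0.0205 -0.0115 0 0; 1 -0.024 -0.0165 0 0; 1 -0.027 -0.022 0 0; 1 -0.0285 -0.0275 0 0; 1 -0.029 -0.034 0 0",
)

```text
clock: 15.57
tcp_pos: [0.5503, 0.103, 0.046]
orientation: [0.133, 3.129, 0.01]
contact_force: [5.0, 4.5, -7.3]
grip_width: 0.0103
gripper_force: 24.7
```

play_rows(
  targets="1 0 -0.001 0 0; 1 0 -0.002 0 0; 1 0 -0.002 0 0; 1 0 -0.002 0 0",
)

```text
clock: 15.9
tcp_pos: [0.5499, 0.1015, 0.0462]
orientation: [0.133, 3.129, 0.011]
contact_force: [8.7, 8.1, -7.8]
grip_width: 0.01
gripper_force: 24.5
```

```bash
python3 - <<'E'
from h import *
im=r.grab_frame('side')
crop(im,265,205,120,100,6,'pics/s7.png')
E
```

```text
(no output)
```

View pics/s7.png

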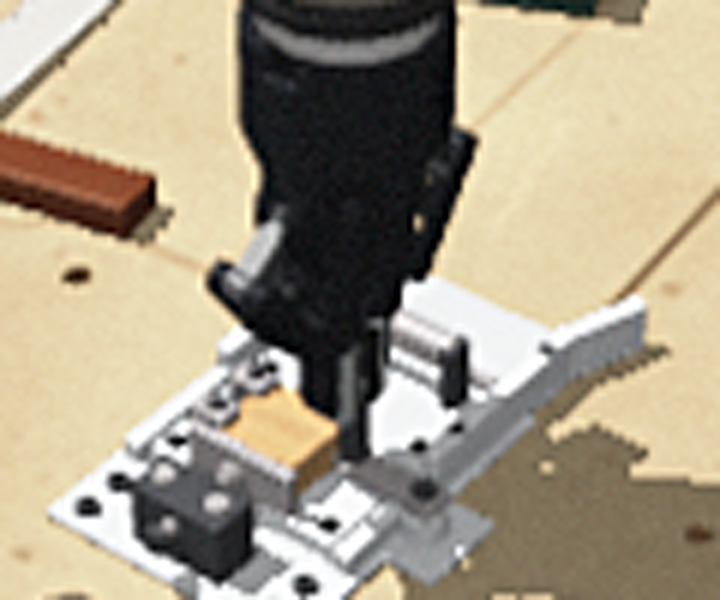

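play_rows(
  targets="0.3 0 0 0 0; 0.2 0 0 0 0; 0.2 0 0 0 0; 0.2 0 0 0 0; 0.2 0 0 -0.02 0; 0.2 0 0 -0.05 0; 0.2 0 0 -0.085 0; 0.2 0 0 -0.12 0",
)

```text
clock: 16.62
tcp_pos: [0.5442, 0.0968, 0.1649]
orientation: [-0.137, -3.137, 0.001]
contact_force: [0.7, 0.6, 0.2]
grip_width: 0.0341
gripper_force: 0.0
```

```bash
python3 - <<'E'
from h import *
o=r.get_obs();print(o['tcp_pos'],o['contact_force'])
c=r.camera_info('wrist');im=r.grab_frame('wrist');cv2.imwrite('pics/w8.png',im[:,:,::-1])
import pickle;pickle.dump(c,open('w8.pkl','wb'))
E
```

```text
[0.54419886 0.09680407 0.16486578] [0.73002887 0.58756536 0.24933848]
```

View pics/w8.png

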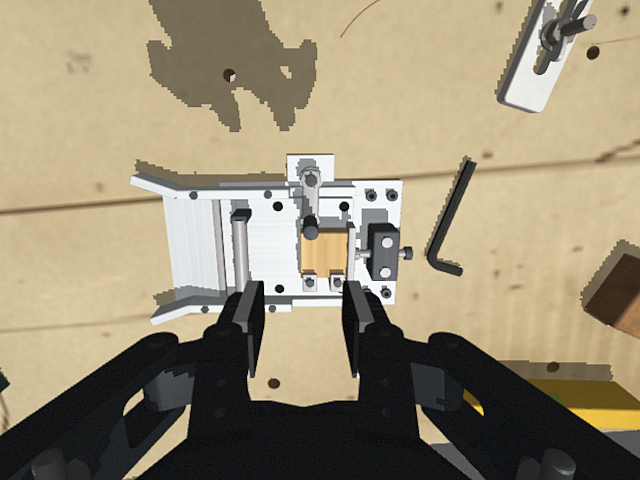

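The button stands square over the pallet: pivot at (311,180), pin at (311,233). The nose is at the screw tip at (356,253), and the gripper is clear.

```bash
python3 -c "
from bench import r
print(r.hand_in())"
```

```text
the job is handed in; nothing more can be done
None
```

I handed the job in with the pallet in the bed, pressed against the stop screw at about 13 N (wrist reading), the button swung square over it and the gripper clear; no verdict came back.

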